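Tip the centre punch out of its tall tube and lay it on the rest

TASK

The centre punch stands deep inside the tall narrow tube, out of reach. Swing the tube over by the wooden sleeve on its side until the punch slides out and lies in the sloping trough, then lay the punch level across both notched saddles of the wooden tool rest, roughly centred, and leave the tube upright again. Do not let the punch fall on the bench, and leave the loose tape measure, offcut, bolt and nut where they are.

Things in the scene. Friction and masses are not known exactly. Their poses are not given: they have to be found in the camera images.
- stand: Fixed tipping stand: plywood base (x -153 to 63, y -38 to 62 mm, 14 mm thick), wooden post on the +y side (y 36 to 50 mm, 254 mm high) carrying a tall aluminium tube on a pivot, and a steel V trough. Origin on the bench below the pivot, z up; the trough runs from the tube towards -x (roughly to the robot), falling 42 degrees; the sleeve handle is on the -y side.
- pivot (a point): Centre of the tube's pivot, 228 mm above the bench, on the tube's axis. The pivot's axis is y of stand.
- tube (a joint): Swing of the tube about the pivot, rad: 0 = upright, growing as its mouth tips to -x of stand over the trough; stop at 2.65 (mouth steeply down). A light spring (3 to 4 N at the sleeve) brings it back to 0 in a second or two when let go. The bore is slippery: the punch slides out well before 2.6; swing to about 2.6 and wait a second.
- grip (a point): Middle of the wooden sleeve, the handle of the tube: 16 mm diameter, 54 mm long, parallel to y of stand. It turns freely on its pin, so it can be gripped with the tool held at a constant tilt. At joint value q it stands at (-60 sin q, -80, 60 cos q) mm from the pivot in the frame of stand: a 60 mm circle.
- trough (a point): Where the middle of the punch lies when it rests in the trough against the end stop. x axis up the slope (42 degrees above level). The trough is 44 mm wide above, 34 mm below; round this point its walls have a gap 46 mm long, with only a 5 mm wide spine under the punch, so fingers can reach down on both sides of it; 35 mm are free below. The tool may lean down the slope or stand upright.
- punch: Steel centre punch, 108 mm long, 11 mm diameter, 60 g; its y axis runs along it, towards the point. Origin at half its length, on its surface. It starts inside the tube, point down, and leaves head first, so in the trough its point is up the slope.
- punch_mid (a point): Middle of the punch: half its length, on its axis.
- rest: Fixed wooden tool rest: board 130 x 60 x 10 mm with two notched saddles, 39 mm high overall, 44 mm wide, 10 mm thick, centred 30 mm either side of the middle along x. Origin under the middle, x along the board and the laid punch, z up. Beware of fixed mesh screens 260 mm high: one along world y = 0.26 (x 0.48 to 0.78), one along x = 0.78 (y above 0.11 or below -0.47).
- rest_seat (a point): Where the middle of the punch lies when it is laid centrally in both saddles: 32 mm above the bench. The notches are V-shaped, 28 mm wide at the top, their bottom 24 mm above the bench, with 50 mm free between the saddles for the fingers (down to the board at 10 mm).
- tape: Loose yellow tape measure, 67 x 77 x 31 mm, behind the stand; a bystander. Origin under its middle.
- bolt: Loose bolt, 68 mm long, on the bench beside the stand on its post side; a bystander. Origin under its middle.
- offcut: Loose wooden block, 46 x 120 x 30 mm, behind the rest; a bystander. Origin under its middle.
- nut: Loose hexagon nut, 19 x 22 x 10 mm, in front of the rest; a bystander. Origin under its middle.
- tube_mouth (a point): Centre of the tube's mouth, 85 mm from the pivot along the tube. The tube is 175 mm long, 36 mm outside, 30 mm bore; its inner floor lies 170 mm below the mouth, so the punch's top is about 60 mm down.
Mind the look-alikes: they are no part of the job. What is shaped like the rest but green is not meant.

How it is judged (in metres and radians):
On the way:
1. the punch has slid out of the tube and lies at rest in the trough, against its end stop (distance between punch_mid and trough below 0.014 m and angle between the y axis of punch and the x axis of trough, either way round below 0.15 rad and linear speed of punch below 0.05 m/s), for 0.2 s.
At the end, for the whole second after the job is handed in: The punch lies at rest in both saddles of the tool rest: its middle within 15 mm of the seat point seen from above and within 5 mm of it in height, its axis within 0.15 rad of the rest's; the tube is upright again (joint below 0.15 rad) (horizontal distance between punch_mid and rest_seat below 0.015 m and z of punch_mid in the frame of rest_seat between -0.005 and 0.005 m and angle between the y axis of punch and the x axis of rest, either way round below 0.15 rad and linear speed of punch below 0.03 m/s and value of joint tube below 0.15 rad); the robot touches nothing.
It fails at once if the punch fell on the bench (height (world z) of punch_mid below 0.015 m).
It fails at once if a loose bystander (tape measure, bolt, offcut, nut) was moved by more than 40 mm (distance of any of tape, bolt, offcut, nut from where it was at the start of the episode above 0.04 m).
It also fails if it takes over 72 s, if anything falls off the work surface, if the arm or the gripper's body presses on something with over 40 N, if the wrist force passes 120 N, or if a joint passes its speed limit or range.

ROBOT

A 6-joint arm with a two-finger parallel gripper is mounted at the origin on a cart in front of the work surface, level with it; the furniture and walls round the work are solid. World frame = base frame: x ahead of the robot, y to its left, z up, the work surface at z = 0. Lengths are in m, angles in degrees, forces in N, time in s.
With the tool pointing down it reaches from about 0.35 to 0.875 m from the base axis. Payload 4.2 kg.
Tool frame: the origin (TCP) lies on the front face of the gripper's body, between the roots of the fingers; the fingertips stand 70 mm ahead of it and the grasp point (between the pads) lies 51 mm ahead of it; z points along the fingers, y is the line along which they close (so a half turn about z gives the same grasp; the last joint's range is limited). The gripper opens to 87 mm and grips with 3 to 60 N. Pads are 19 mm wide; open, the fingers measure 117 mm over their backs; the gripper's body (75 mm by 190 mm) begins 51 mm behind the grasp point.
Start: joints at [-48.552, 22.042, 0.453, 0, -68.411, -14.817], TCP at [0.28, -0.559, 0.292] pointing down, gripper open.
Joint ranges: [-179.83, 179.83], [-69.29, 118.12], [-61.27, 80.66], [-181.25, 117.63], [-171.15, -9.14], [-177.46, 177.46]. Speed limits (degrees/s): [159.86, 159.86, 180, 180, 180, 180].

INTERFACE

Orientations are given as a 3x3 rotation matrix whose columns are the frame's x, y, z axes.
In Python, from station import r gives the robot as it stands.
- The arm moves only by the shell command python3 -m pendant 'ROWS' [OPENING]. ROWS is JSON, a list of rows, each a list of 2 entries, a list of its own where there are three numbers: the shift along the tool's x, y, z in mm, then the turn, a rotation vector about the tool's x, y, z in rad. A call has 1 to 10 rows; each row is the pose to reach, as a shift and turn from the pose commanded when the call began, along the tool's axes at that moment; what a row does not reach only later rows make up. A row lasts 1/10 s, in which the tool goes at most 50 mm and 8.59 degrees, less where a joint would pass 70% of its speed; a pose out of reach is approached as far as the arm can. A call with a gripper value outside its range is refused whole. OPENING is the opening, from 0 (shut) to 1 (fully open), set as the call begins (- or left out, the last holds). The fingers move at their own pace and stop on an object; the grip force is fixed at half the most. Time passes only in rows, so rows that repeat a pose let the fingers close. It gives the time, the measured TCP pose, the force, the opening and the grip force at its end, in the units of the state.
- r.sense(): the state, without advancing time (a new reading comes with each control period).
- r.capture(name): name is "side" or "top" or "wrist"; returns a dict with "frame" (400x640x3 uint8, red, green, blue), "vertical_fov" (degrees; the focal length in pixels is half the picture's height over the tangent of half this angle, whatever the lens; pixels are square), "cx", "cy" (the principal point, pixels), "rvec" (rotation vector, rad) and "tvec" (3), from world to camera coordinates, as OpenCV has them. Camera axes: x right, y down, z forward; pixel columns grow to the right and rows downward; lengths in m; the calibration is good to about 2 mm. A picture is of the moment at which its call begins. There is no depth.
- r.finish_job(): hands the job in; it is judged then, once.
The state is a dict: "time_s": time; "joints": joint angles; "joint_velocities": joint speeds; "effort": joint torques, N m; "tcp_pos": TCP position; "ee_rot": TCP orientation; "wrist_force": force on the tool from outside, world axes, zero at the start; "moment": the same for the moment, N m; "gripper_width": opening from 0.0 (shut) to 1.0 (fully open); "gripper_force": force on a finger pad.
Only numpy, scipy, OpenCV 4.12 (cv2) and the standard library are available. Lean on these libraries where they do the work, as an engineer would, in place of code of your own. Each camera call takes 0.05 s, during which the arm holds its last target. There are 200 camera calls.

## Working session

There is one attempt and no reset: what is moved stays moved. The work goes in short steps, Python scripts to look and compute and a shell command to move; the robot and the scene stay as the last step left them, time stands still between calls to the robot, and variables do not carry over. Pictures are saved under pics/ and viewed, at most 10 in all, crops included, and the job is handed in when it is done.

```bash
ls; mkdir -p pics
python3 - <<'E'
from station import r
import cv2,numpy as np,pickle
s=r.sense();print({k:np.round(v,3).tolist() for k,v in s.items()})
for n in("side","top"):
    c=r.capture(n);cv2.imwrite(f"pics/{n}0.png",c["frame"][:,:,::-1]);pickle.dump(c,open(n+"0.pkl","wb"))
    R=cv2.Rodrigues(np.array(c["rvec"]))[0];print(n,c["vertical_fov"],c["cx"],c["cy"],(-R.T@np.array(c["tvec"]).ravel()).round(3),R.round(2).tolist())
E
```

```text
pics
{'time_s': 0.0, 'joints': [-48.551, 22.09, 0.378, -0.03, -68.411, -14.815], 'joint_velocities': [0.012, -0.09, -0.157, 0.022, -0.09, 0.068], 'effort': [0.0, -39.067, 18.741, 4.22, 0.011, -0.0], 'tcp_pos': [0.28, -0.558, 0.291], 'ee_rot': [[-0.894, -0.448, -0.001], [-0.448, 0.894, 0.002], [0.0, 0.002, -1.0]], 'wrist_force': [-0.116, 0.281, 0.282], 'moment': [0.036, 0.071, -0.031], 'gripper_force': 0.0, 'gripper_width': 1.002}
side 42.39025406616546 319.86448642312035 207.44733640945725 [0.023 0.773 0.889] [[-0.83, -0.56, 0.01], [-0.33, 0.47, -0.82], [0.45, -0.68, -0.58]]
top 56.01456408276681 316.25724663585186 205.82048184398397 [ 0.42  -0.057  1.062] [[0.02, -1.0, 0.01], [-0.98, -0.02, -0.18], [0.18, -0.01, -0.98]]
```

View pics/top0.png

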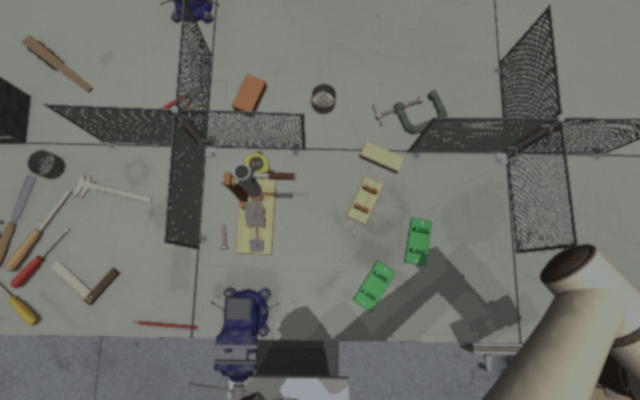

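View pics/side0.png

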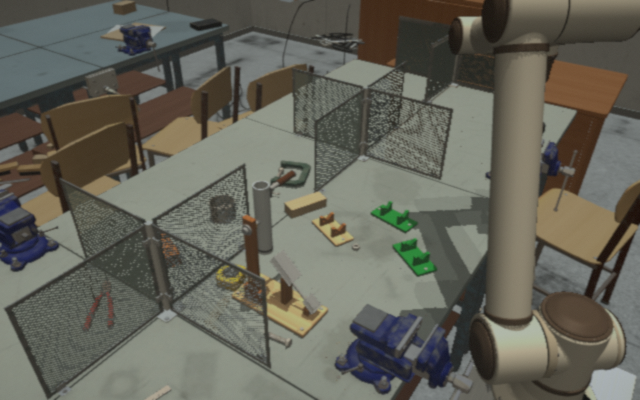

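The top view shows the stand base at about (255,215), tube mouth (242,172) and sleeve (282,176). Rest-like candidates are the plain wooden one (365,200) and green ones (418,240) and (374,285). The plain wooden one is the right one. The offcut (381,157) and the stand base are also similarly coloured wood. I'll check the choice in one enlarged crop and measure.

```bash
cat > h.py <<'E'
import cv2,numpy as np,pickle
def cam(c):
    f=200/np.tan(np.radians(c["vertical_fov"]/2));R=cv2.Rodrigues(np.array(c["rvec"]))[0];t=np.array(c["tvec"]).ravel()
    return f,R,t
def ray(c,u,v):
    f,R,t=cam(c);d=R.T@np.array([(u-c["cx"])/f,(v-c["cy"])/f,1]);return -R.T@t,d/np.linalg.norm(d)
def onz(c,u,v,z):
    o,d=ray(c,u,v);return o+d*(z-o[2])/d[2]
def proj(c,p):
    f,R,t=cam(c);q=R@np.asarray(p,float)+t;return np.array([c["cx"]+f*q[0]/q[2],c["cy"]+f*q[1]/q[2]])
def cross(c1,p1,c2,p2):
    o1,d1=ray(c1,*p1);o2,d2=ray(c2,*p2)
    A=np.stack([d1,-d2],1);s=np.linalg.lstsq(A,o2-o1,rcond=None)[0]
    a,b=o1+d1*s[0],o2+d2*s[1];return (a+b)/2,np.linalg.norm(a-b)
E
python3 - <<'E'
from h import *
c=pickle.load(open("top0.pkl","rb"));im=c["frame"]
hsv=cv2.cvtColor(im,cv2.COLOR_RGB2HSV)
print(hsv[243,250],hsv[205,357],hsv[157,381],hsv[195,385])
m=cv2.inRange(hsv,(15,50,110),(32,255,255));m[:130]=0;m[265:]=0;m[:,:215]=0;m[:,410:]=0
m=cv2.morphologyEx(m,cv2.MORPH_CLOSE,np.ones((5,5)))
for k in cv2.findContours(m,0,2)[0]:
    if cv2.contourArea(k)>60:
        rc=cv2.minAreaRect(k);print(cv2.contourArea(k),np.round(rc[0],1),np.round(rc[1],1),rc[2]);b=cv2.boxPoints(rc)
        for z in(.010,.014,.03): print(z,[onz(c,*p,z)[:2].round(3).tolist() for p in b], onz(c,*rc[0],z).round(3))
a=cv2.resize(im[145:265,215:385],None,fx=4.5,fy=4.5,interpolation=cv2.INTER_CUBIC)
cv2.imwrite("pics/crop0.png",a[:600,:,::-1])
E
```

```text
[ 28  26 116] [ 13 132 124] [ 31  53 150] [ 39  14 128]
1562.5 [255.7 215.8] [35.4 75.3] 3.8140745162963867
0.01 [[0.476, 0.156], [0.691, 0.154], [0.686, 0.052], [0.471, 0.058]] [0.579 0.105 0.01 ]
0.014 [[0.476, 0.155], [0.69, 0.153], [0.685, 0.052], [0.471, 0.057]] [0.578 0.104 0.014]
0.03 [[0.475, 0.152], [0.686, 0.15], [0.681, 0.05], [0.47, 0.055]] [0.576 0.102 0.03 ]
818.0 [364.4 199.9] [20.4 44. ] 23.96249008178711
0.01 [[0.584, -0.151], [0.703, -0.202], [0.68, -0.256], [0.562, -0.204]] [ 0.632 -0.203  0.01 ]
0.014 [[0.584, -0.151], [0.702, -0.202], [0.679, -0.255], [0.561, -0.203]] [ 0.631 -0.202  0.014]
0.03 [[0.581, -0.149], [0.698, -0.199], [0.675, -0.252], [0.559, -0.201]] [ 0.628 -0.2    0.03 ]
177.0 [257.5 161.9] [25.2 18.5] 41.6335334777832
0.01 [[0.741, 0.152], [0.783, 0.119], [0.734, 0.062], [0.692, 0.096]] [0.737 0.107 0.01 ]
0.014 [[0.739, 0.152], [0.782, 0.118], [0.733, 0.061], [0.691, 0.095]] [0.736 0.106 0.014]
0.03 [[0.735, 0.148], [0.777, 0.115], [0.728, 0.06], [0.687, 0.093]] [0.731 0.104 0.03 ]
507.0 [381.7 155.5] [40.1 15. ] 23.962486267089844
0.01 [[0.767, -0.191], [0.81, -0.21], [0.762, -0.317], [0.72, -0.298]] [ 0.765 -0.254  0.01 ]
0.014 [[0.766, -0.191], [0.808, -0.209], [0.761, -0.316], [0.719, -0.297]] [ 0.764 -0.253  0.014]
0.03 [[0.761, -0.189], [0.802, -0.207], [0.756, -0.312], [0.715, -0.293]] [ 0.758 -0.25   0.03 ]
```

View pics/crop0.png

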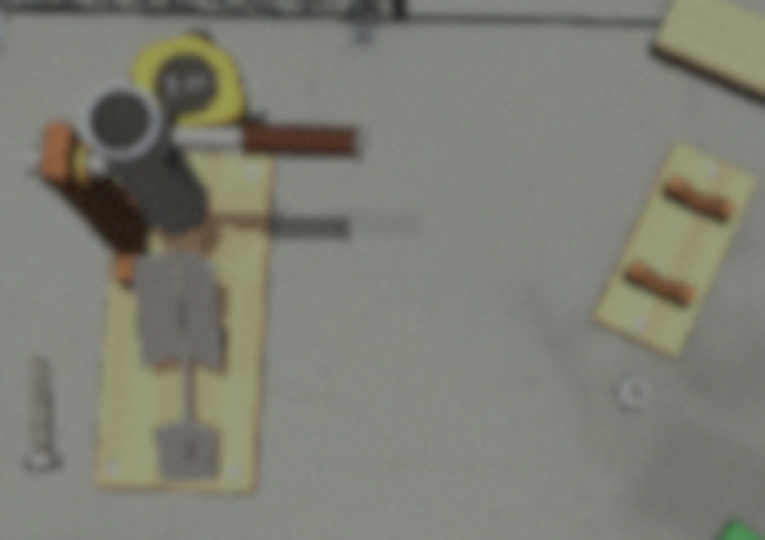

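The crop shows the plain wooden rest with brown saddles, confirming the choice (centre at full-image (364,200)). The tube mouth is at (241.9,171.7) and the sleeve runs from (269.4,175.7) to (294.3,176.6). The trough gap is near (257,232), and the blue vise on the bench near the robot may restrict a leaning tool.

Run:
```python
from h import *
c=pickle.load(open("top0.pkl","rb"));s=pickle.load(open("side0.pkl","rb"))
yaw=np.radians(-1.1);R=np.array([[np.cos(yaw),-np.sin(yaw)],[np.sin(yaw),np.cos(yaw)]])
C=np.array([.581,.105]);P=C+R@[.045,-.012];print("pivot base",P)
print("mouth",onz(c,241.9,171.7,.313),"sleeve",onz(c,281.9,176.1,.288),onz(c,269.4,175.7,.288),onz(c,294.3,176.6,.288))
for q in(0,):print("pred grip",P+R@[0,-.08])
print("mouth side px pred",proj(s,[*P,.313]),"grip",proj(s,[*(P+R@[0,-.08]),.288]))
print("rest c",onz(c,364.4,199.9,.010))
for x,y in((-.09,0),(-.10,0)):print("trough",(P+R@[x,y]), "t @z",[onz(c,256.8,231.7,z).round(3) for z in(.05,.07,.09,.11)])
print("vise",[onz(c,242,300,z).round(3) for z in(0.05,.1,.15)],onz(c,242,290,0.1))
print("vise x2",cross(c,(240,308),s,(380,325)))
```

```text
pivot base [0.62576134 0.09213833]
mouth [0.62422045 0.09098165 0.313     ] sleeve [0.62331633 0.01078237 0.288     ] [0.62359673 0.03728    0.288     ] [ 0.62281246 -0.01552155  0.288     ]
pred grip [0.62422554 0.01215307]
mouth side px pred [260.11791687 183.95731939] grip [284.50089042 177.8023672 ]
rest c [ 0.63157308 -0.2028894   0.01      ]
trough [0.53577792 0.0938661 ] t @z [array([0.53 , 0.094, 0.05 ]), array([0.528, 0.091, 0.07 ]), array([0.525, 0.088, 0.09 ]), array([0.523, 0.085, 0.11 ])]
trough [0.52577977 0.09405807] t @z [array([0.53 , 0.094, 0.05 ]), array([0.528, 0.091, 0.07 ]), array([0.525, 0.088, 0.09 ]), array([0.523, 0.085, 0.11 ])]
vise [array([0.35 , 0.124, 0.05 ]), array([0.354, 0.115, 0.1  ]), array([0.357, 0.106, 0.15 ])] [0.3778189  0.11608037 0.1       ]
vise x2 (array([0.32452752, 0.11421233, 0.10029702]), np.float64(0.02146756922323388))
```

```bash
cat >> h.py <<'E'
from scipy.spatial.transform import Rotation as Ro
def delta(p,R):
    "shift mm and turn rad (tool axes) from now to TCP p, rot R"
    from station import r
    s=r.sense();E=np.array(s["ee_rot"]);print("now",s["time_s"],np.round(s["tcp_pos"],4),"F",np.round(s["wrist_force"],1),"w",round(s["gripper_width"],3))
    print("shift",(E.T@(np.array(p)-s["tcp_pos"])*1000).round(1).tolist(),"turn",Ro.from_matrix(E.T@np.array(R)).as_rotvec().round(4).tolist())
def tool(xdir,zdir):
    z=np.array(zdir,float);z/=np.linalg.norm(z);x=np.array(xdir,float);x-=z*(x@z);x/=np.linalg.norm(x);return np.stack([x,np.cross(z,x),z],1)
yaw=np.radians(-1.1);SX=np.array([np.cos(yaw),np.sin(yaw),0]);SY=np.array([-np.sin(yaw),np.cos(yaw),0]);UZ=np.array([0,0,1.])
PIV=np.array([.625,.0915,.228])
def grip(q,out=.080): return PIV-.06*np.sin(q)*SX-out*SY+.06*np.cos(q)*UZ
E
python3 -c "
from h import *
delta(grip(0,.083)+[0,0,.051+.09],tool(-SY,-UZ))"
python3 -m pendant '[[[0,0,-100],[0,0,0]],[[-560,354,-138],[0,0,-1.087]],[[-560,354,-138],[0,0,-1.087]],[[-560,354,-138],[0,0,-1.087]],[[-560,354,-138],[0,0,-1.087]],[[-560,354,-138],[0,0,-1.087]],[[-560,354,-138],[0,0,-1.087]],[[-560,354,-138],[0,0,-1.087]],[[-560,354,-138],[0,0,-1.087]],[[-560,354,-138],[0,0,-1.087]]]' 0.6
python3 -c "
from h import *
delta(grip(0,.083)+[0,0,.051+.09],tool(-SY,-UZ))"
```

```text
now 0.1 [ 0.28   -0.5583  0.2913] F [ 0.6 -0.  -0.2] w 0.999
shift [-561.0, 353.2, -137.1] turn [0.0018, 0.001, -1.087]
time_s: 1.1
tcp_pos: [0.5108, -0.1745, 0.4016]
ee_rot: [[-0.018, -1.0, -0.0], [-1.0, 0.018, 0.0], [-0.0, 0.0, -1.0]]
wrist_force: [1.2, -1.0, 0.4]
gripper_width: 0.599
gripper_force: 0.0
now 1.1 [ 0.5108 -0.1745  0.4016] F [ 1.2 -1.   0.4] w 0.599
shift [-185.1, -109.2, -27.4] turn [0.0004, 0.0002, 0.0011]
```

```bash
python3 -m pendant '[[[-185,-109,-27],[0,0,0]],[[-185,-109,-27],[0,0,0]],[[-185,-109,-27],[0,0,0]],[[-185,-109,-27],[0,0,0]],[[-185,-109,-27],[0,0,0]],[[-185,-109,-27],[0,0,0]],[[-185,-109,-27],[0,0,0]]]' 0.6
python3 - <<'E'
from h import *
from station import r
delta(grip(0,.083)+[0,0,.051],tool(-SY,-UZ))
c=r.capture("wrist");cv2.imwrite("pics/w1.png",c["frame"][:,:,::-1]);pickle.dump(c,open("w1.pkl","wb"))
print([proj(c,grip(0,o)).round(0) for o in(.053,.08,.107)],proj(c,PIV+[0,0,.085]))
E
```

```text
time_s: 1.8
tcp_pos: [0.6226, 0.0061, 0.4278]
ee_rot: [[-0.019, -1.0, -0.002], [-1.0, 0.019, -0.0], [0.0, 0.002, -1.0]]
wrist_force: [0.1, -0.1, 0.0]
gripper_width: 0.598
gripper_force: 0.0
now 1.8 [0.6226 0.0061 0.4278] F [ 0.1 -0.1  0. ] w 0.598
shift [-2.5, -0.9, 88.8] turn [0.0016, -0.0005, 0.0003]
[array([319., 249.]), array([319., 218.]), array([319., 186.])] [318.76724141 323.28952214]
```

View pics/w1.png

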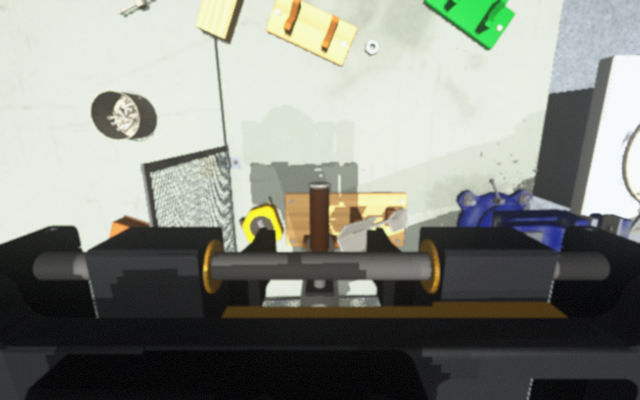

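The wrist view shows the sleeve at column 319, rows 183–250, as predicted, centred between the fingers. I'll descend and grip.

```bash
python3 -m pendant '[[[-2,-1,30],[0,0,0]],[[-2,-1,60],[0,0,0]],[[-2,-1,89],[0,0,0]],[[-2,-1,89],[0,0,0]]]' 0.6
python3 -m pendant '[[[0,0,0],[0,0,0]],[[0,0,0],[0,0,0]],[[0,0,0],[0,0,0]],[[0,0,0],[0,0,0]],[[0,0,0],[0,0,0]],[[0,0,0],[0,0,0]]]' 0
python3 - <<'E'
from h import *
delta(grip(0,.083)+[0,0,.051],tool(-SY,-UZ))
for q in np.linspace(.2,2.6,13): print(round(q,2),(60*np.sin(q)).round(1),(60-60*np.cos(q)).round(1))
E
```

```text
time_s: 2.25
tcp_pos: [0.6214, 0.0066, 0.3353]
ee_rot: [[-0.022, -1.0, -0.009], [-1.0, 0.022, -0.001], [0.001, 0.009, -1.0]]
wrist_force: [0.3, -0.1, 0.4]
gripper_width: 0.601
gripper_force: 0.0
time_s: 2.85
tcp_pos: [0.6239, 0.0084, 0.34]
ee_rot: [[-0.019, -1.0, 0.0], [-1.0, 0.019, 0.0], [-0.0, -0.0, -1.0]]
wrist_force: [-0.3, -0.6, 1.1]
gripper_width: 0.173
gripper_force: 30.0
now 2.85 [0.6239 0.0084 0.34  ] F [-0.3 -0.6  1.1] w 0.173
shift [-0.1, 0.5, 1.0] turn [-0.0005, 0.0, 0.0004]
0.2 11.9 1.2
0.4 23.4 4.7
0.6 33.9 10.5
0.8 43.0 18.2
1.0 50.5 27.6
1.2 55.9 38.3
1.4 59.1 49.8
1.6 60.0 61.8
1.8 58.4 73.6
2.0 54.6 85.0
2.2 48.5 95.3
2.4 40.5 104.2
2.6 30.9 111.4
```

```bash
python3 -m pendant '[[[0,12,1],[0,0,0]],[[0,23.5,4.5],[0,0,0]],[[0,34,10.5],[0,0,0]],[[0,43,18],[0,0,0]],[[0,50.5,27.5],[0,0,0]],[[0,56,38.5],[0,0,0]],[[0,59,50],[0,0,0]]]' 0
python3 -m pendant '[[[0,1,12],[0,0,0]],[[0,-0.5,23.5],[0,0,0]],[[0,-4.5,35],[0,0,0]],[[0,-10.5,45.5],[0,0,0]],[[0,-18.5,54.5],[0,0,0]],[[0,-28,61.5],[0,0,0]],[[0,-28,61.5],[0,0,0]],[[0,-28,61.5],[0,0,0]],[[0,-28,61.5],[0,0,0]],[[0,-28,61.5],[0,0,0]]]' 0
python3 -m pendant '[[[0,0,0],[0,0,0]],[[0,0,0],[0,0,0]],[[0,0,0],[0,0,0]],[[0,0,0],[0,0,0]],[[0,0,0],[0,0,0]],[[0,0,0],[0,0,0]],[[0,0,0],[0,0,0]]]' 0
python3 - <<'E'
from h import *
from station import r
for n in("side","top"):
    c=r.capture(n);pickle.dump(c,open(n+"1.pkl","wb"))
    x0,x1,y0,y1=(210,350,150,350) if n=="side" else (210,310,150,260)
    im=c["frame"][y0:y1,x0:x1];cv2.imwrite(f"pics/{n}1.png",cv2.resize(im,None,fx=3 if n=="side" else 5,fy=3 if n=="side" else 5,interpolation=2)[:,:,::-1])
a=cv2.imread("pics/side1.png");b=cv2.imread("pics/top1.png")
h=600;b2=cv2.copyMakeBorder(b[:600,:380],0,600-b[:600].shape[0],0,0,0);cv2.imwrite("pics/b1.png",np.hstack([a[:600],b2]));print(a.shape,b.shape)
delta(grip(2.6,.083)+[0,0,.051],tool(-SY,-UZ))
E
```

```text
time_s: 3.55
tcp_pos: [0.5648, 0.0094, 0.2911]
ee_rot: [[-0.018, -1.0, 0.003], [-1.0, 0.018, -0.0], [-0.0, -0.003, -1.0]]
wrist_force: [-1.0, -0.3, 3.9]
gripper_width: 0.176
gripper_force: 30.0
time_s: 4.55
tcp_pos: [0.594, 0.0089, 0.2278]
ee_rot: [[-0.019, -1.0, 0.001], [-1.0, 0.019, -0.0], [0.0, -0.001, -1.0]]
wrist_force: [-0.9, 0.2, 5.8]
gripper_width: 0.17
gripper_force: 30.0
time_s: 5.25
tcp_pos: [0.5938, 0.0089, 0.2279]
ee_rot: [[-0.019, -1.0, 0.001], [-1.0, 0.019, -0.0], [-0.0, -0.001, -1.0]]
wrist_force: [-0.2, 0.9, 5.5]
gripper_width: 0.173
gripper_force: 30.0
(600, 420, 3) (550, 500, 3)
now 5.35 [0.5938 0.0089 0.228 ] F [-0.3 -0.5  5.7] w 0.172
shift [-0.1, 1.3, 0.4] turn [-0.0013, 0.0, 0.0004]
```

View pics/b1.png

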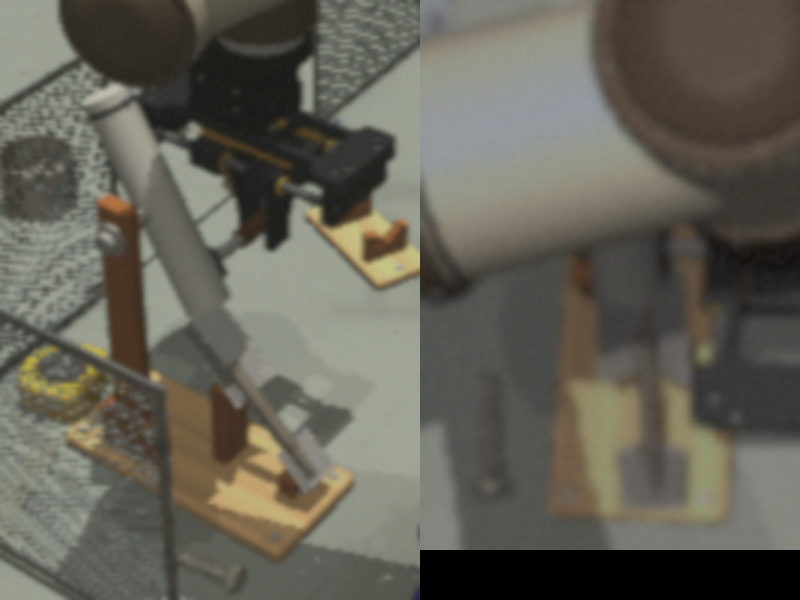

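The side crop shows the tube tipped and the punch in the trough as a dark bar from (235,365) to (312,468). The top crop shows the same bar. Now I'll swing the tube back along the same circle.

```bash
python3 -m pendant '[[[0,9.5,-7],[0,0,0]],[[0,17.5,-16],[0,0,0]],[[0,23.5,-26.5],[0,0,0]],[[0,27.5,-38],[0,0,0]],[[0,29,-49.5],[0,0,0]],[[0,28,-61.5],[0,0,0]],[[0,25,-73],[0,0,0]],[[0,19.5,-84],[0,0,0]],[[0,12,-93.5],[0,0,0]],[[0,3,-101],[0,0,0]]]' 0
python3 -m pendant '[[[0,-10.5,-5.5],[0,0,0]],[[0,-22,-9],[0,0,0]],[[0,-33,-10.5],[0,0,0]],[[0,-33,-10.5],[0,0,0]]]' 0
python3 -m pendant '[[[0,0,0],[0,0,0]],[[0,0,0],[0,0,0]],[[0,0,0],[0,0,0]],[[0,0,0],[0,0,0]]]' 0.5
python3 -m pendant '[[[0,0,-50],[0,0,0]],[[-30,0,-90],[0,0,0]],[[-30,0,-90],[0,0,0]],[[0,0,-90],[0,0,0]]]' 0.5
```

```text
time_s: 6.35
tcp_pos: [0.5893, 0.009, 0.3289]
ee_rot: [[-0.019, -1.0, -0.004], [-1.0, 0.019, 0.0], [-0.0, 0.004, -1.0]]
wrist_force: [0.9, -0.6, -2.7]
gripper_width: 0.172
gripper_force: 30.0
time_s: 6.75
tcp_pos: [0.6237, 0.0084, 0.3399]
ee_rot: [[-0.019, -1.0, -0.0], [-1.0, 0.019, -0.0], [0.0, 0.0, -1.0]]
wrist_force: [1.2, -0.6, 2.9]
gripper_width: 0.176
gripper_force: 30.0
time_s: 7.15
tcp_pos: [0.6223, 0.0082, 0.3391]
ee_rot: [[-0.019, -1.0, -0.002], [-1.0, 0.019, -0.0], [0.0, 0.002, -1.0]]
wrist_force: [0.7, -0.4, -0.1]
gripper_width: 0.441
gripper_force: 0.0
time_s: 7.55
tcp_pos: [0.623, 0.0111, 0.4306]
ee_rot: [[-0.014, -1.0, 0.002], [-1.0, 0.014, 0.002], [-0.002, -0.002, -1.0]]
wrist_force: [0.8, 0.0, -1.2]
gripper_width: 0.497
gripper_force: 0.0
```

```bash
python3 -m pendant '[[[160,80,0],[0,0,-1.57]],[[160,80,0],[0,0,-1.57]],[[160,80,0],[0,0,-1.57]],[[160,80,0],[0,0,-1.57]],[[160,80,0],[0,0,-1.57]],[[160,80,0],[0,0,-1.57]],[[160,80,0],[0,0,-1.57]],[[160,80,0],[0,0,-1.57]],[[160,80,0],[0,0,-1.57]],[[160,80,0],[0,0,-1.57]]]' 0.45
python3 - <<'E'
from h import *
from station import r
P=[]
for n,(x0,x1,y0,y1) in dict(side=(240,340,230,350),top=(230,300,165,260)).items():
    c=r.capture(n);pickle.dump(c,open(n+"2.pkl","wb"))
    im=cv2.resize(c["frame"][y0:y1,x0:x1],None,fx=5 if n=="side" else 6,fy=5 if n=="side" else 6,interpolation=2)[:,:,::-1]
    P.append(im[:600,:400] if n=="top" else im[:600,:400])
    print(n,im.shape)
h=max(p.shape[0] for p in P);cv2.imwrite("pics/b2.png",np.hstack([cv2.copyMakeBorder(p,0,h-p.shape[0],0,0,0) for p in P]))
delta(grip(0),tool(SX,-UZ))
E
```

```text
time_s: 8.55
tcp_pos: [0.5394, -0.1501, 0.429]
ee_rot: [[0.996, -0.087, -0.001], [-0.087, -0.996, 0.0], [-0.001, -0.0, -1.0]]
wrist_force: [-0.9, -0.2, -0.1]
gripper_width: 0.447
gripper_force: 0.0
side (600, 500, 3)
top (570, 420, 3)
now 8.65 [ 0.5395 -0.1501  0.4291] F [-0.  -0.5  0. ] w 0.451
shift [68.6, -168.7, 141.1] turn [-0.0002, 0.001, -0.0745]
```

View pics/b2.png

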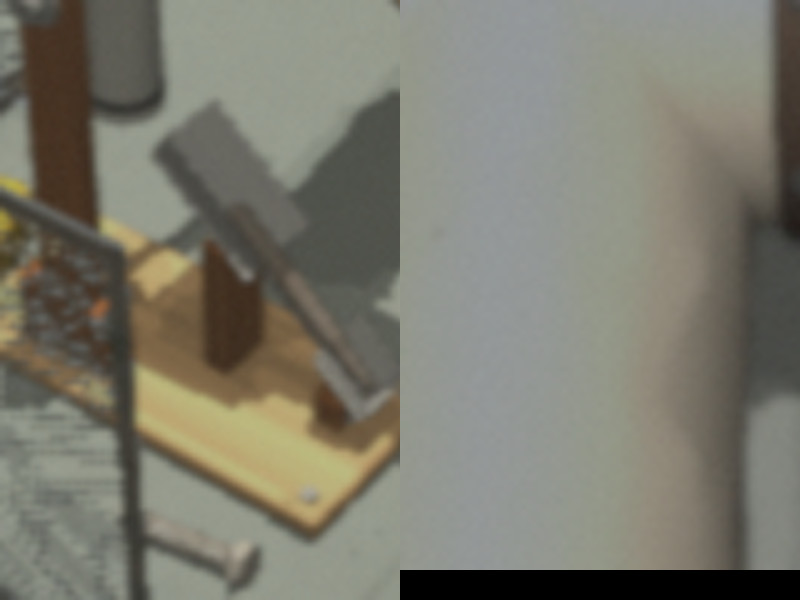

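The side crop shows the tube upright and the punch in the trough, tip at (238,208) and head at (378,388), i.e. full-image (287.6,271.6) and (315.6,307.6). The arm hides the trough in the top view. I'll intersect the side rays with the stand's mid-plane y=0.

Run:
```python
from h import *
s=pickle.load(open("side2.pkl","rb"));t=pickle.load(open("top1.pkl","rb"))
def onp(c,u,v):
    o,d=ray(c,u,v);return o+d*((PIV-o)@SY)/(d@SY)
a,b=onp(s,287.6,271.6),onp(s,315.6,307.6)
print(a,b,np.linalg.norm(a-b),np.degrees(np.arctan2((a-b)[2],(a-b)@SX)),"mid",(a+b)/2)
print("head top vs side",cross(t,(257,248),s,(315.6,307.6)), "mid in top", proj(t,(a+b)/2),"gap seen in top0 ~ (256.8,231.7)")
d=np.degrees
m=(a+b)/2
for lean in(0,25,42):
    z=np.sin(np.radians(lean))*SX-np.cos(np.radians(lean))*UZ;print(lean,"tcp",m-.051*z,"wrist",m-.25*z)
```

```text
[0.56021405 0.09274395 0.10416548] [0.48220249 0.09424185 0.03723243] 0.10280117354300723 40.62400752225013 mid [0.52120827 0.0934929  0.07069895]
head top vs side (array([0.48550574, 0.09246519, 0.03423098]), np.float64(0.003537148751515973)) mid in top [255.56004215 234.07172464] gap seen in top0 ~ (256.8,231.7)
0 tcp [0.52120827 0.0934929  0.12169895] wrist [0.52120827 0.0934929  0.32069895]
25 tcp [0.49965871 0.09390668 0.11692065] wrist [0.41557318 0.0955212  0.2972759 ]
42 tcp [0.4870889  0.09414803 0.10859934] wrist [0.35395645 0.0967043  0.25648516]
```

```bash
cat >> h.py <<'E'
def lean(deg,X): a=np.radians(deg);z=np.sin(a)*X-np.cos(a)*UZ;return tool(X,z)
M=np.array([.523,.092,.071])
E
python3 - <<'E'
from h import *
T=lean(25,SX)
delta(M-.056*T[:,2]-.2*T[:,2],T)
E
```

```text
now 8.65 [ 0.5395 -0.1501  0.4291] F [-0.  -0.5  0. ] w 0.451
shift [-146.8, -231.4, 126.3] turn [0.016, 0.4372, -0.0734]
```

```bash
python3 -m pendant '[[[-147,-231,90],[0.016,0.437,-0.073]],[[-147,-231,90],[0.016,0.437,-0.073]],[[-147,-231,90],[0.016,0.437,-0.073]],[[-147,-231,90],[0.016,0.437,-0.073]],[[-147,-231,90],[0.016,0.437,-0.073]],[[-147,-231,126],[0.016,0.437,-0.073]],[[-147,-231,126],[0.016,0.437,-0.073]],[[-147,-231,126],[0.016,0.437,-0.073]],[[-147,-231,126],[0.016,0.437,-0.073]]]' 0.45
python3 - <<'E'
from h import *
from station import r
T=lean(25,SX)
delta(M-.056*T[:,2],T)
c=r.capture("wrist");pickle.dump(c,open("w2.pkl","wb"));cv2.imwrite("pics/w2.png",c["frame"][:,:,::-1])
a=np.radians(42);u=np.cos(a)*SX+np.sin(a)*UZ
print([proj(c,M+k*u).round(0) for k in(-.054,0,.054)])
E
```

```text
time_s: 9.55
tcp_pos: [0.4154, 0.0938, 0.3043]
ee_rot: [[0.905, -0.021, 0.424], [-0.019, -1.0, -0.008], [0.424, -0.001, -0.906]]
wrist_force: [0.7, -0.3, -0.2]
gripper_width: 0.451
gripper_force: 0.0
now 9.55 [0.4154 0.0938 0.3043] F [ 0.7 -0.3 -0.2] w 0.451
shift [-1.4, -0.2, 200.9] turn [-0.0004, -0.0018, -0.0017]
[array([320., 221.]), array([320., 184.]), array([320., 140.])]
```

View pics/w2.png

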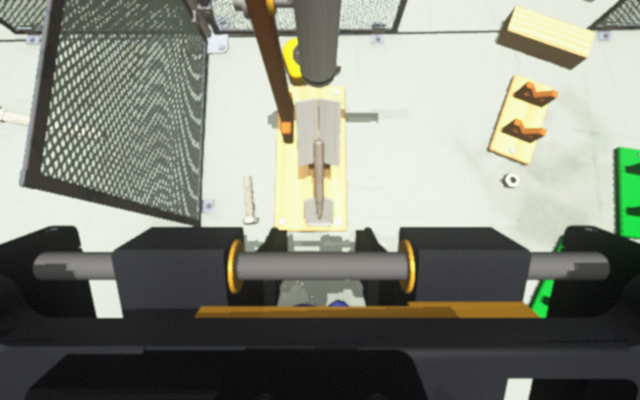

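The wrist view shows the punch head at (320,218) and tip at (320,138), which matches the prediction within 3 px. I'll descend and grip, and take a second measurement of the rest from this same view.

```bash
python3 -m pendant '[[[-1,0,50],[0,0,0]],[[-1,0,100],[0,0,0]],[[-1,0,140],[0,0,0]],[[-1,0,170],[0,0,0]],[[-1,0,190],[0,0,0]],[[-1,0,201],[0,0,0]],[[-1,0,201],[0,0,0]]]' 0.45
python3 -m pendant '[[[0,0,0],[0,0,0]],[[0,0,0],[0,0,0]],[[0,0,0],[0,0,0]],[[0,0,0],[0,0,0]],[[0,0,0],[0,0,0]],[[0,0,0],[0,0,0]]]' 0
python3 - <<'E'
from h import *
T=lean(25,SX);delta(M-.056*T[:,2],T)
c=pickle.load(open("w2.pkl","rb"));hsv=cv2.cvtColor(c["frame"],cv2.COLOR_RGB2HSV)
m=cv2.inRange(hsv,(10,50,100),(32,255,255));m[:70]=0;m[170:]=0;m[:,:480]=0;m[:,570:]=0
y=m.copy();
for k in cv2.findContours(cv2.morphologyEx(m,cv2.MORPH_CLOSE,np.ones((3,3))),0,2)[0]:
    if cv2.contourArea(k)>200:
        ap=cv2.approxPolyDP(k,4,True)[:,0];print([(p.tolist(),onz(c,*map(float,p),.010)[:2].round(3).tolist()) for p in ap])
E
```

```text
time_s: 10.3
tcp_pos: [0.5037, 0.115, 0.1486]
ee_rot: [[0.907, -0.052, 0.418], [-0.021, -0.997, -0.078], [0.421, 0.063, -0.905]]
wrist_force: [1.8, 0.4, 1.3]
gripper_width: 0.448
gripper_force: 0.0
time_s: 10.9
tcp_pos: [0.4997, 0.113, 0.1502]
ee_rot: [[0.906, -0.056, 0.42], [-0.022, -0.996, -0.084], [0.423, 0.066, -0.904]]
wrist_force: [-20.8, -11.8, 24.1]
gripper_width: 0.033
gripper_force: 15.6
now 10.9 [0.4997 0.113  0.1502] F [-20.8 -11.8  24.1] w 0.033
shift [-11.9, 18.6, 27.3] turn [0.0757, 0.0002, -0.0049]
[([514, 75], [0.7, -0.202]), ([488, 150], [0.583, -0.148]), ([528, 164], [0.561, -0.202]), ([536, 139], [0.598, -0.219]), ([546, 132], [0.608, -0.235]), ([540, 123], [0.622, -0.229]), ([547, 103], [0.653, -0.244]), ([558, 92], [0.671, -0.263])]
```

```bash
python3 -m pendant '[[[0,0,0],[0,0,0]],[[0,0,0],[0,0,0]],[[0,0,0],[0,0,0]]]' 0.45
python3 - <<'E'
from h import *
from station import r
s=r.sense();print(np.round(s["joints"],1),np.round(s["wrist_force"],1),np.round(s["tcp_pos"],4))
c=r.capture("wrist");pickle.dump(c,open("w3.pkl","wb"));d=r.capture("side");pickle.dump(d,open("side3.pkl","wb"))
cv2.imwrite("pics/b3.png",np.hstack([cv2.resize(c["frame"][60:300,200:440],None,fx=1.66,fy=1.66),cv2.resize(d["frame"][200:340,220:360],(398,398))])[:,:,::-1])
E
```

```text
time_s: 11.2
tcp_pos: [0.5006, 0.1158, 0.1496]
ee_rot: [[0.907, -0.049, 0.417], [-0.019, -0.997, -0.077], [0.42, 0.062, -0.905]]
wrist_force: [-0.4, 0.5, 0.5]
gripper_width: 0.222
gripper_force: 0.1
[ 10.2  13.8 -56.  112.2  -9.3 -33. ] [-0.4  0.5  0.5] [0.5006 0.1158 0.1496]
```

View pics/b3.png

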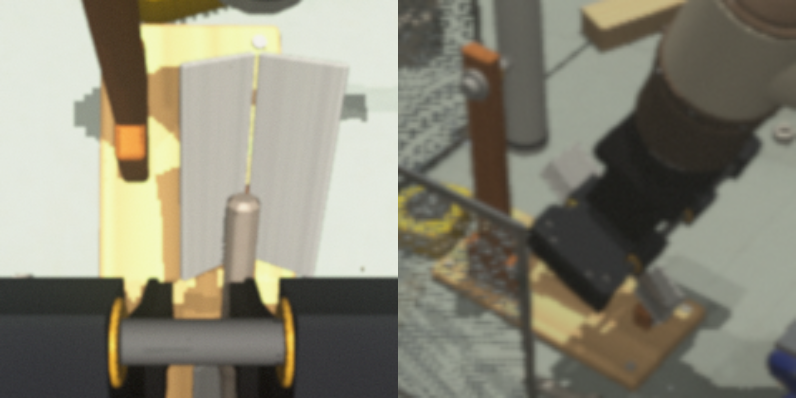

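The wrist reached its joint-5 limit (−9.3°), so the 25° lean isn't reachable this low. In the wrist crop the punch tip is at (243,200), still in the trough. I'll back off along the tool, stand the tool upright and try again.

```bash
python3 -m pendant '[[[0,0,0],[0,0,0]],[[0,0,-40],[0,0,0]],[[0,0,-80],[0,0,0]],[[0,0,-120],[0,0,0]],[[0,0,-120],[0,0,0]]]' 0.45
python3 - <<'E'
from h import *
from station import r
s=r.sense();print(np.round(s["joints"],1))
for L in(0,10):
    T=lean(L,SX);delta(M-(.056+.1)*T[:,2],T)
for n in("w1","w2"):
    c=pickle.load(open(n+".pkl","rb"));print((-cam(c)[1].T@cam(c)[2]).round(3))
E
```

```text
time_s: 11.8
tcp_pos: [0.4949, 0.1185, 0.224]
ee_rot: [[0.89, -0.063, 0.452], [-0.02, -0.995, -0.1], [0.456, 0.08, -0.887]]
wrist_force: [1.5, 0.1, 1.2]
gripper_width: 0.449
gripper_force: 0.0
[ 30.8   6.8 -51.9  61.5 -21.1   0.4]
now 11.8 [0.4949 0.1185 0.224 ] F [1.5 0.1 1.2] w 0.449
shift [26.9, 24.8, 12.7] turn [0.089, -0.4727, -0.024]
now 11.8 [0.4949 0.1185 0.224 ] F [1.5 0.1 1.2] w 0.449
shift [1.7, 25.8, 2.5] turn [0.0902, -0.2982, -0.0161]
[ 0.621 -0.063  0.52 ]
[0.437 0.092 0.417]
```

```bash
python3 -m pendant '[[[27,25,-40],[0.089,-0.473,-0.024]],[[27,25,-40],[0.089,-0.473,-0.024]],[[27,25,-40],[0.089,-0.473,-0.024]],[[27,25,-40],[0.089,-0.473,-0.024]],[[27,25,-40],[0.089,-0.473,-0.024]],[[27,25,-40],[0.089,-0.473,-0.024]],[[27,25,-40],[0.089,-0.473,-0.024]]]' 0.45
python3 - <<'E'
from h import *
from station import r
s=r.sense();print(np.round(s["joints"],1))
T=lean(0,SX);delta(M-(.056+.1)*T[:,2],T)
E
```

```text
time_s: 12.5
tcp_pos: [0.5008, 0.0976, 0.2735]
ee_rot: [[1.0, -0.02, 0.002], [-0.02, -1.0, 0.001], [0.002, -0.002, -1.0]]
wrist_force: [0.5, 0.3, -0.1]
gripper_width: 0.449
gripper_force: 0.0
[ 29.3  11.7 -17.1  -0.  -61.1  59.6]
now 12.5 [0.5008 0.0976 0.2735] F [ 0.5  0.3 -0.1] w 0.449
shift [22.2, 5.3, 46.6] turn [-0.0015, -0.0016, -0.001]
```

```bash
python3 - <<'E'
from h import *
T=lean(12,SX);delta(M-(.056+.045)*T[:,2],T)
E
python3 -m pendant '[[[0,5,0],[0,0.209,0]],[[0,5,50],[0,0.209,0]],[[1,5,101],[0,0.209,0]],[[1,5,101],[0,0.209,0]],[[1,5,101],[0,0.209,0]],[[1,5,101],[0,0.209,0]]]' 0.45
python3 - <<'E'
from h import *
from station import r
s=r.sense();print(np.round(s["joints"],1))
T=lean(12,SX);delta(M-(.056)*T[:,2],T)
c=r.capture("wrist");pickle.dump(c,open("w4.pkl","wb"));cv2.imwrite("pics/w4.png",c["frame"][80:320,180:460,::-1])
a=np.radians(42);u=np.cos(a)*SX+np.sin(a)*UZ
print([(proj(c,M+k*u)-[180,80]).round(0) for k in(-.054,0,.054)])
E
```

```text
now 12.5 [0.5008 0.0976 0.2735] F [ 0.5  0.3 -0.1] w 0.449
shift [1.2, 5.4, 103.7] turn [-0.0014, 0.2079, -0.0012]
time_s: 13.1
tcp_pos: [0.5024, 0.0931, 0.1753]
ee_rot: [[0.977, -0.018, 0.214], [-0.018, -1.0, -0.002], [0.214, -0.002, -0.977]]
wrist_force: [0.7, 1.0, 0.3]
gripper_width: 0.451
gripper_force: 0.0
[ 31.4  14.1 -36.3  13.2 -29.7  46.7]
now 13.1 [0.5024 0.0931 0.1753] F [0.7 1.  0.3] w 0.451
shift [-1.8, 0.8, 50.3] turn [-0.0023, -0.0058, 0.0007]
[array([141., 189.]), array([141., 146.]), array([141.,  85.])]
```

View pics/w4.png

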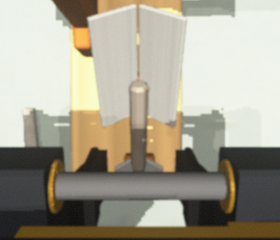

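The wrist crop shows the punch tip at (139,83) with the prediction at (141,85), so the punch is still in place in the groove. I'll descend with the 12° lean.

```bash
python3 -m pendant '[[[-2,1,15],[0,0,0]],[[-2,1,30],[0,0,0]],[[-2,1,42],[0,0,0]],[[-2,1,50],[0,0,0]],[[-2,1,50],[0,0,0]],[[-2,1,50],[0,0,0]]]' 0.45
python3 - <<'E'
from h import *
from station import r
s=r.sense();print(np.round(s["joints"],1))
T=lean(12,SX);delta(M-(.056)*T[:,2],T)
E
```

```text
time_s: 13.75
tcp_pos: [0.5098, 0.091, 0.1245]
ee_rot: [[0.977, -0.019, 0.211], [-0.019, -1.0, -0.003], [0.211, -0.001, -0.978]]
wrist_force: [-0.4, -0.0, 0.5]
gripper_width: 0.45
gripper_force: 0.0
[ 30.2  19.3 -40.   17.6 -21.2  42.8]
now 13.75 [0.5098 0.091  0.1245] F [-0.4 -0.   0.5] w 0.45
shift [1.8, -1.3, -1.0] turn [-0.0007, -0.0028, -0.0]
```

Good pose. Close the gripper and check.

```bash
python3 -m pendant '[[[1,-1,0],[0,0,0]],[[1,-1,0],[0,0,0]],[[1,-1,0],[0,0,0]],[[1,-1,0],[0,0,0]],[[1,-1,0],[0,0,0]],[[1,-1,0],[0,0,0]],[[1,-1,0],[0,0,0]]]' 0
```

```text
time_s: 14.45
tcp_pos: [0.5104, 0.0922, 0.124]
ee_rot: [[0.978, -0.018, 0.21], [-0.018, -1.0, -0.003], [0.21, -0.001, -0.978]]
wrist_force: [-2.7, 3.6, 2.6]
gripper_width: 0.118
gripper_force: 30.0
```

Gripped (10 mm opening, 30 N). Lift straight up, then carry it sideways (−y), clear of the sleeve.

```bash
python3 -m pendant '[[[6,0,-29],[0,0,0]],[[12,0,-59],[0,0,0]],[[21,0,-98],[0,0,0]],[[31,0,-147],[0,0,0]],[[31,40,-147],[0,0,0]],[[21,85,-147],[0,0,0]],[[11,130,-147],[0,0,0]],[[1,175,-147],[0,0,0]],[[0,220,-147],[0,0,0]],[[0,240,-147],[0,0,0]]]' 0
python3 - <<'E'
from h import *
a=np.radians(-23.5);X=np.array([np.cos(a),np.sin(a),0]);T=lean(-30,X)
delta(np.array([.6315,-.2025,.032+.12])-.056*T[:,2],T)
E
```

```text
time_s: 15.45
tcp_pos: [0.4733, -0.1506, 0.2669]
ee_rot: [[0.978, -0.023, 0.207], [-0.022, -1.0, -0.005], [0.207, 0.0, -0.978]]
wrist_force: [-0.4, 0.4, -1.4]
gripper_width: 0.113
gripper_force: 30.0
now 15.45 [ 0.4733 -0.1506  0.2669] F [-0.4  0.4 -1.4] w 0.113
shift [167.5, 58.9, 103.3] turn [0.0624, -0.7226, 0.3912]
```

```bash
python3 -m pendant '[[[80,58,20],[0.062,-0.723,0.391]],[[120,58,50],[0.062,-0.723,0.391]],[[167,59,83],[0.062,-0.723,0.391]],[[167,59,103],[0.062,-0.723,0.391]],[[167,59,103],[0.062,-0.723,0.391]],[[167,59,103],[0.062,-0.723,0.391]],[[167,59,103],[0.062,-0.723,0.391]],[[167,59,103],[0.062,-0.723,0.391]],[[167,59,103],[0.062,-0.723,0.391]],[[167,59,103],[0.062,-0.723,0.391]]]' 0
python3 - <<'E'
from h import *
from station import r
s=r.sense();print(np.round(s["joints"],1))
a=np.radians(-23.5);X=np.array([np.cos(a),np.sin(a),0]);T=lean(-30,X)
G=np.array([.6315,-.2025,.032+.12])
delta(G-.056*T[:,2],T)
P=[]
for n in("side","top","wrist"):
    c=r.capture(n);pickle.dump(c,open(n[0]+"5.pkl","wb"))
    G=np.array(s["tcp_pos"])+.056*np.array(s["ee_rot"])[:,2]
    u,v=np.clip(proj(c,G).astype(int),[40,40],[600,360]);k=40 if n!="wrist" else 40
    P.append(cv2.resize(c["frame"][v-k:v+k,u-k:u+k],(266,266),interpolation=2));print(n,u-k,v-k,[(proj(c,G+q*X)-[u-k,v-k])*266/80 for q in(-.054,0,.054)])
cv2.imwrite("pics/b5.png",np.hstack(P)[:,:,::-1])
E
```

```text
time_s: 16.45
tcp_pos: [0.658, -0.2099, 0.2038]
ee_rot: [[0.798, -0.395, -0.455], [-0.342, -0.919, 0.196], [-0.496, -0.001, -0.868]]
wrist_force: [0.5, -0.2, -0.9]
gripper_width: 0.116
gripper_force: 30.0
[  -7.2   44.8   26.7   -8.1 -100.6   74.5]
now 16.45 [ 0.658  -0.2099  0.2038] F [ 0.5 -0.2 -0.9] w 0.116
shift [2.2, 3.8, 2.5] turn [0.0014, -0.0047, 0.0045]
side 291 145 [array([174.84361857, 165.90960329]), array([136.27691548, 133.60748328]), array([ 99.75762126, 103.02020124])]
top 330 148 [array([107.29422965, 198.1288042 ]), array([135.97615201, 133.30173453]), array([164.10593595,  69.72261175])]
wrist 278 215 [array([136.07197716, 293.72299441]), array([136.14522129, 133.85938778]), array([ 136.26349463, -124.28558899])]
```

View pics/b5.png

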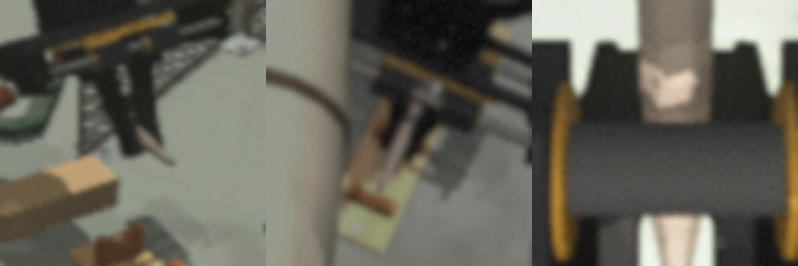

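The side panel shows the punch's near end at (173,163), prediction (175,166), so it's level. The top panel puts it at (117,190) against (107,198), and the wrist view has it centred between the fingers at panel column ~675. That's all 10 pictures viewed. I'll measure the end positions numerically before lowering.

Run:
```python
from h import *
c=pickle.load(open("w5.pkl","rb"));g=cv2.cvtColor(c["frame"],cv2.COLOR_RGB2GRAY);h=cv2.cvtColor(c["frame"],cv2.COLOR_RGB2HSV)
for v in range(165,330,4): print(v,g[v,298:342:2].tolist(),h[v,320].tolist())
t=pickle.load(open("t5.pkl","rb"));G=cv2.cvtColor(t["frame"],cv2.COLOR_RGB2GRAY)
print("top")
for v in range(180,218,2): print(v,G[v,354:382].tolist())
```

```text
165 [243, 237, 194, 161, 129, 127, 119, 146, 206, 235, 247, 248, 239, 239, 234, 235, 241, 241, 231, 199, 169, 164] [31, 42, 253]
169 [239, 243, 243, 242, 237, 240, 246, 242, 223, 154, 121, 113, 116, 118, 177, 236, 242, 243, 245, 245, 246, 242] [20, 63, 122]
173 [225, 229, 232, 236, 238, 211, 125, 100, 103, 105, 101, 107, 104, 105, 104, 101, 102, 162, 233, 240, 240, 240] [19, 53, 115]
177 [225, 227, 226, 229, 224, 149, 107, 118, 112, 106, 104, 109, 107, 106, 110, 114, 108, 109, 207, 236, 234, 234] [18, 50, 117]
181 [227, 227, 227, 229, 221, 147, 123, 122, 123, 132, 140, 144, 145, 136, 123, 118, 116, 114, 203, 233, 233, 233] [19, 47, 153]
185 [225, 225, 228, 228, 223, 149, 111, 114, 124, 131, 137, 138, 137, 131, 123, 107, 103, 108, 150, 158, 169, 205] [18, 50, 148]
189 [223, 221, 223, 225, 220, 163, 112, 112, 117, 121, 124, 123, 125, 123, 117, 108, 106, 103, 127, 154, 174, 147] [15, 49, 134]
193 [223, 222, 223, 221, 221, 170, 109, 109, 118, 123, 126, 126, 122, 118, 115, 106, 103, 128, 240, 251, 252, 252] [18, 47, 135]
197 [228, 227, 226, 224, 223, 174, 109, 112, 113, 122, 125, 126, 124
[... 5653 characters left out ...]
208 [89, 86, 80, 74, 70, 74, 78, 78, 79, 83, 87, 94, 101, 114, 126, 137, 143, 142, 131, 123, 123, 127, 128, 128, 129, 128, 126, 122]
210 [125, 136, 137, 130, 123, 112, 96, 83, 74, 69, 68, 77, 85, 97, 111, 126, 134, 131, 124, 121, 124, 126, 128, 128, 129, 127, 126, 126]
212 [145, 147, 148, 147, 147, 143, 137, 129, 119, 111, 98, 86, 81, 93, 116, 132, 130, 124, 121, 121, 123, 124, 125, 126, 126, 126, 126, 124]
214 [149, 148, 149, 147, 147, 146, 144, 141, 140, 141, 141, 138, 133, 133, 137, 133, 126, 123, 122, 121, 121, 123, 124, 125, 123, 123, 121, 122]
216 [146, 147, 147, 148, 146, 144, 141, 142, 144, 146, 147, 147, 147, 144, 135, 126, 119, 120, 122, 121, 122, 123, 123, 122, 122, 122, 122, 122]
```

The ends in the wrist view (rows ~171 and ~300, column 320–321) match the 108 mm length. The punch's middle is about 3.5 mm beyond the grasp along +X', centred sideways and level. I'll correct for that and lower.

```bash
cat >> h.py <<'E'
a_=np.radians(-23.5);RX=np.array([np.cos(a_),np.sin(a_),0]);RT=lean(-30,RX)
def rest(z): return np.array([.6315,-.2025,.032+z])-.0035*RX-.056*RT[:,2]
E
python3 -c "
from h import *
delta(rest(.02),RT);delta(rest(0.001),RT)"
```

```text
now 16.6 [ 0.6582 -0.2099  0.2032] F [ 0.2 -0.7 -0.4] w 0.117
shift [48.4, 3.9, 90.6] turn [0.0014, -0.0038, 0.0042]
now 16.6 [ 0.6582 -0.2099  0.2032] F [ 0.2 -0.7 -0.4] w 0.117
shift [57.8, 3.9, 107.1] turn [0.0014, -0.0038, 0.0042]
```

```bash
python3 -m pendant '[[[-1.5,4,4],[0,0,0]],[[12,4,27],[0,0,0]],[[24,4,48],[0,0,0]],[[36,4,69],[0,0,0]],[[44,4,83],[0,0,0]],[[48,4,91],[0,0,0]],[[48,4,91],[0,0,0]],[[48,4,91],[0,0,0]]]' 0
python3 -c "
from h import *
delta(rest(.02),RT);delta(rest(0.001),RT)"
```

```text
time_s: 17.4
tcp_pos: [0.654, -0.2126, 0.0998]
ee_rot: [[0.797, -0.395, -0.457], [-0.343, -0.919, 0.197], [-0.497, -0.0, -0.868]]
wrist_force: [0.4, 0.8, 0.2]
gripper_width: 0.115
gripper_force: 30.0
now 17.4 [ 0.654  -0.2126  0.0998] F [0.4 0.8 0.2] w 0.115
shift [-0.5, -0.3, -0.6] turn [0.0018, -0.0034, 0.0038]
now 17.4 [ 0.654  -0.2126  0.0998] F [0.4 0.8 0.2] w 0.115
shift [9.0, -0.3, 15.9] turn [0.0018, -0.0034, 0.0038]
```

```bash
python3 -m pendant '[[[3,0,5.5],[0,0,0]],[[6,0,10.5],[0,0,0]],[[8,0,14],[0,0,0]],[[9,0,16],[0,0,0]],[[9,0,16],[0,0,0]],[[9,0,16],[0,0,0]]]' 0
python3 -c "
from h import *
delta(rest(0.001),RT)"
```

```text
time_s: 18.0
tcp_pos: [0.6531, -0.2126, 0.0813]
ee_rot: [[0.796, -0.395, -0.458], [-0.342, -0.919, 0.197], [-0.499, 0.0, -0.867]]
wrist_force: [-1.1, -0.4, 3.4]
gripper_width: 0.116
gripper_force: 30.0
now 18.0 [ 0.6531 -0.2126  0.0813] F [-1.1 -0.4  3.4] w 0.116
shift [0.5, -0.6, -0.5] turn [0.0022, -0.0013, 0.0034]
```

```bash
python3 -m pendant '[[[0.5,0,1],[0,0,0]],[[1,0,1.5],[0,0,0]],[[1,0,1.5],[0,0,0]],[[1,0,1.5],[0,0,0]]]' 0
python3 - <<'E'
from h import *
from station import r
s=r.sense();E=np.array(s["ee_rot"]);print(s["wrist_force"],s["moment"],"axis pt",np.array(s["tcp_pos"])+.056*E[:,2])
G=np.array(s["tcp_pos"])+.056*E[:,2]
c=r.capture("wrist");g=cv2.cvtColor(c["frame"],cv2.COLOR_RGB2GRAY);h=cv2.cvtColor(c["frame"],cv2.COLOR_RGB2HSV)
print([proj(c,G+q*RX).round(0) for q in(-.054,0,.054)])
for v in list(range(165,181,2))+list(range(285,308,3)): print(v,g[v,304:338:2].tolist(),h[v,320].tolist())
E
```

```text
time_s: 18.4
tcp_pos: [0.6532, -0.2125, 0.081]
ee_rot: [[0.796, -0.394, -0.459], [-0.342, -0.919, 0.196], [-0.499, 0.0, -0.866]]
wrist_force: [-2.1, 0.4, 8.7]
gripper_width: 0.12
gripper_force: 30.0
[-2.1116187   0.43598003  8.74881557] [ 0.13028792  0.80867021 -0.04355243] axis pt [ 0.62748486 -0.20151411  0.03251241]
[array([319., 303.]), array([319., 255.]), array([319., 177.])]
165 [170, 168, 170, 174, 171, 173, 174, 171, 171, 172, 168, 163, 162, 157, 151, 150, 149] [17, 128, 210]
167 [166, 167, 167, 168, 168, 170, 170, 168, 169, 165, 164, 162, 159, 153, 149, 147, 150] [17, 126, 206]
169 [111, 111, 112, 118, 121, 122, 123, 118, 124, 120, 120, 125, 123, 119, 116, 117, 118] [17, 102, 145]
171 [88, 85, 84, 86, 84, 89, 91, 97, 94, 93, 95, 93, 90, 83, 87, 86, 86] [16, 59, 103]
173 [88, 88, 87, 84, 88, 96, 95, 96, 99, 97, 96, 96, 94, 87, 81, 87, 82] [16, 58, 109]
175 [90, 88, 84, 84, 91, 97, 95, 98, 96, 98, 95, 96, 96, 91, 80, 80, 86] [13, 60, 107]
177 [90, 84, 85, 87, 97, 97, 97, 95, 97, 100, 97, 98, 99, 97, 84, 80, 88] [16, 60, 107]
179 [82, 86, 85, 98, 113, 111, 104, 99, 100, 100, 102, 101, 110, 109, 97, 83, 85] [16, 56, 109]
285 [84, 87, 80, 162, 235, 206, 178, 207, 219, 219, 201, 172, 134, 122, 79, 53, 53] [17, 40, 232]
288 [78, 86, 76, 162, 234, 219, 174, 204, 224, 221, 193, 158, 131, 128, 79, 48, 54] [20, 35, 234]
291 [76, 77, 73, 164, 235, 231, 184, 196, 224, 223, 197, 158, 143, 144, 82, 43, 46] [19, 35, 235]
294 [77, 77, 74, 162, 233, 235, 206, 196, 223, 220, 187, 193, 244, 250, 176, 48, 45] [20, 36, 233]
297 [70, 72, 63, 172, 233, 234, 226, 202, 219, 215, 203, 251, 253, 237, 121, 45, 45] [19, 39, 231]
300 [49, 45, 48, 180, 232, 236, 235, 236, 222, 226, 240, 251, 252, 235, 134, 42, 44] [34, 19, 225]
303 [45, 42, 58, 181, 225, 229, 231, 231, 232, 233, 231, 232, 240, 247, 210, 59, 45] [37, 14, 234]
306 [60, 62, 71, 141, 166, 165, 163, 164, 163, 165, 163, 165, 166, 165, 128, 64, 60] [25, 42, 169]
```

```bash
python3 -m pendant '[[[0,0,0],[0,0,0]],[[0,0,0],[0,0,0]],[[0,0,0],[0,0,0]],[[0,0,0],[0,0,0]],[[0,0,0],[0,0,0]]]' 0.35
python3 -m pendant '[[[0,0,-10],[0,0,0]],[[0,0,-25],[0,0,0]],[[0,0,-45],[0,0,0]],[[-25,0,-88],[0,0,0]],[[-50,0,-131],[0,0,0]],[[-70,0,-165],[0,0,0]],[[-70,0,-165],[0,0,0]]]' 0.35
python3 - <<'E'
from h import *
from station import r
S=np.array([.6315,-.2025,.032])
c=r.capture("wrist");pickle.dump(c,open("w6.pkl","wb"));f=c["frame"];h=cv2.cvtColor(f,cv2.COLOR_RGB2HSV)
print([proj(c,S+q*RX).round(0) for q in(-.054,-.03,0,.03,.054)])
u,v=proj(c,S).astype(int)
m=cv2.inRange(h,(0,0,40),(30,85,175));k=90;m2=np.zeros_like(m);m2[max(v-k,0):min(v+k,235),u-40:u+40]=m[max(v-k,0):min(v+k,235),u-40:u+40]
for q in cv2.findContours(m2,0,2)[0]:
    if cv2.contourArea(q)>60: print(cv2.contourArea(q),cv2.boundingRect(q),cv2.minAreaRect(q))
for vv in range(max(v-60,0),min(v+70,235),5): print(vv,[tuple(x) for x in h[vv,u-12:u+13:4].tolist()])
E
```

```text
time_s: 18.95
tcp_pos: [0.6534, -0.2123, 0.0781]
ee_rot: [[0.796, -0.395, -0.458], [-0.342, -0.919, 0.197], [-0.499, -0.0, -0.867]]
wrist_force: [0.3, -0.3, 0.2]
gripper_width: 0.34
gripper_force: 0.0
time_s: 19.65
tcp_pos: [0.675, -0.222, 0.2658]
ee_rot: [[0.804, -0.395, -0.445], [-0.344, -0.919, 0.193], [-0.485, -0.002, -0.875]]
wrist_force: [-0.1, 0.5, 1.4]
gripper_width: 0.349
gripper_force: 0.0
[array([319., 163.]), array([320., 145.]), array([320., 120.]), array([320.,  92.]), array([320.,  66.])]
343.5 (317, 68, 11, 47) ((322.0, 91.0), (46.0, 10.0), 90.0)
59 [(17, 123, 203), (18, 123, 205), (18, 122, 217), (17, 117, 212), (18, 67, 174), (17, 122, 184), (18, 125, 212)]
64 [(22, 110, 230), (22, 105, 233), (18, 125, 216), (18, 123, 210), (17, 125, 202), (17, 128, 182), (17, 123, 213)]
69 [(28, 68, 253), (28, 65, 253), (19, 120, 227), (18, 67, 129), (18, 54, 123), (17, 95, 139), (18, 125, 215)]
74 [(17, 127, 199), (18, 124, 202), (17, 124, 208), (18, 53, 135), (17, 53, 158), (16, 73, 136), (17, 124, 201)]
79 [(14, 157, 125), (13, 153, 125), (14, 147, 123), (19, 53, 136), (21, 52, 
[... 1678 characters left out ...]
22, 68, 229), (29, 60, 253), (29, 54, 253)]
159 [(40, 13, 233), (44, 12, 234), (39, 11, 242), (20, 35, 220), (27, 24, 225), (44, 12, 238), (35, 13, 235)]
164 [(38, 13, 232), (41, 12, 233), (42, 11, 241), (42, 11, 237), (41, 12, 239), (38, 12, 238), (38, 12, 235)]
169 [(35, 14, 231), (39, 16, 230), (38, 17, 231), (41, 12, 239), (38, 20, 228), (32, 24, 180), (25, 31, 149)]
174 [(40, 17, 229), (39, 18, 228), (37, 19, 229), (39, 11, 237), (35, 27, 168), (27, 9, 251), (45, 2, 253)]
179 [(42, 19, 225), (41, 18, 227), (39, 19, 228), (36, 17, 231), (25, 14, 239), (24, 31, 209), (20, 39, 143)]
184 [(41, 12, 230), (43, 16, 227), (42, 17, 228), (36, 16, 228), (39, 11, 237), (30, 10, 241), (30, 9, 243)]
```

The punch runs through both saddles from row 67 to row 161 at columns 320–322, with 66–163 predicted at the seat, so it's centred and parallel. The arm is clear, and the tube was upright in the earlier views. I'll hand the job in.

```bash
python3 -c "
from station import r
print(r.finish_job())"
```

```text
the job is handed in; nothing more can be done
None
```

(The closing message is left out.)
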